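Touch-dry test on the oval frame

ROBOT

A 7-joint arm with a two-finger parallel gripper is mounted at the origin on the work surface. World frame = base frame: x ahead of the robot, y to its left, z up, the work surface at z = 0. Lengths are in m, angles in rad, forces in N, time in s.
With the tool pointing down it reaches from about 0.4 to 0.925 m from the base axis. Payload 5.6 kg.
Tool frame: the origin (TCP) lies between the finger pads; the fingertips stand 19 mm ahead of it and the grasp point (between the pads) is the TCP (bot.tcp_to_tips is the distance from the TCP to the fingertips, in m); z points along the fingers, y is the direction in which the jaws open and shut (so a half turn about z gives the same grasp; the last joint's range is limited). The gripper opens to 85 mm and grips with 20 to 120 N. Pads are 22 mm wide; open, the fingers measure 114 mm over their backs; the gripper's body (76 mm by 85 mm) begins 54 mm behind the grasp point. The pads swing forward as they close: fully open they stand 13 mm farther back than shut.
Start: joints at [-1.319, 0.468, -0.012, 1.603, 0.006, 1.071, -0.056], TCP at [0.189, 0.622, 0.25] pointing down, gripper open.
Joint ranges: [-2.53, 2.53], [-0.31, 2.02], [-1.57, 1.55], [0.28, 2.44], [-1.29, 4.43], [0.15, 1.84], [-2.92, 2.92]. Speed limits (rad/s): [2.57, 2.57, 3.14, 3.14, 3.14, 3.14, 3.14].

INTERFACE

Orientations are given as a unit quaternion [w, x, y, z].
In Python, from workcell import bot gives the robot as it stands. The module is installed in compiled form; this text tells all that it offers.
- The arm moves only by the tool move_arm, never from a script. Its argument "rows" is a list that holds one entry, the list of rows, each a list of 7 numbers: the shift along the world's x, y, z in m, then the turn, a rotation vector about the world's x, y, z in degrees, then the closure, from 0 (fully open) to 1 (shut). A call has 1 to 5 rows; each row shifts and turns the commanded pose from where the row before left it; what a row does not reach is not made up. A row lasts 1/10 s, in which the tool goes at most 50 mm and 8.59 degrees, less where a joint would pass 70% of its speed; a pose out of reach is approached as far as the arm can. A call is refused whole if a number of a shift passes 0.05 or a number of a turn 8.59, either way. A call with a gripper value outside its range is refused whole. The fingers move at their own pace and stop on an object; "squeeze" is the grip in N (left out, the last holds). Time passes only in rows, so rows that do not move let the fingers close. It gives the time, the measured TCP pose, the force and the opening at its end, in the units of the state.
- bot.get_state(): the state, without advancing time (a new reading comes with each control period).
- bot.grab_frame(name): name is "side" or "top" or "wrist"; returns the picture (400x640x3 uint8, red, green, blue); there is no depth.
- bot.camera_params(name): a dict with "K" (3x3 intrinsics, pixels), "rvec" (rotation vector, rad) and "tvec" (3), from world to camera coordinates, as OpenCV has them. Camera axes: x right, y down, z forward; pixel columns grow to the right and rows downward; lengths in m; the calibration is good to about 2 mm. A picture is of the moment at which its call begins: read the wrist's pose just before it. camera_params takes no time and is no camera call; for the wrist camera it gives the pose at the moment of the call.
- bot.hand_in(): hands the job in, once; it reports no verdict.
The state is a dict: "time": time; "q": joint angles; "qvel": joint speeds; "tau": joint torques, N m; "ee_pos": TCP position; "ee_rot": TCP orientation; "contact_force": force on the tool from outside, world axes, zero at the start; "wrist_torque": the same for the moment, N m; "opening": finger opening in m.
Only numpy, scipy, OpenCV 4.12 (cv2) and the standard library are available. Lean on these libraries where they do the work, as an engineer would, in place of code of your own. Each camera call takes 0.05 s, during which the arm holds its last target. There are 200 camera calls.

TASK

The varnish on the oval frame should be dry by now. Test it: lightly rest a fingertip on the back of the oval frame, on the butterfly key across its joint, keep it there for about a second, and come away. Touch so lightly that the frame neither tips nor shifts on its pyramids, and do not touch the two round frames, which are still wet, or disturb anything else.

Things in the scene. Friction and masses are not known exactly. Their poses are not given: they have to be found in the camera images.
- oval: the oval wooden frame, loose, 0.36 to 0.56 kg, 240 x 176 mm outside, bar 44 mm wide, 26 mm high, lying back up on three fixed 38 mm pyramids: two 29 mm short of the key's middle, one under the far end. Pushed over about 9 N, the key end dips and the frame tips. Origin: its middle at its underside; x along the long axis to the key, z up. At the other end a steel hanger plate, 14 x 44 mm
- oval_key: bow-tie shaped wooden butterfly key let flush into the frame's back across its joint, at one end of the oval: 36 mm long along the bar, 20 mm wide. Origin: middle of its upper face, level with the flat back, 64 mm above the bench; x outward from the frame's middle, y along the bar, z up. The flat back reaches 16 mm to either side of it in x; inside is a rebate 10 mm deep. Rigid
- round_big: round wooden frame, loose, 220 mm outside diameter, same bar, key and hanger plate as the oval, back up on three pyramids; origin: centre of its underside, x towards its own key (94 mm from the origin). Still wet: leave it alone
- round_small: round wooden frame, loose, 184 mm outside diameter, same bar, key and hanger plate, back up on three pyramids; origin: centre of its underside, x towards its own key (76 mm from the origin). Still wet: leave it alone
- offcut: short curved offcut of the same moulding, loose, about 75 mm long, 44 mm wide, 26 mm high, lying on the bench among the frames; origin in the middle of its underside
- rosette: turned wooden rosette, loose, 84 mm across, 26 mm high, lying on the bench among the frames; origin: centre of its underside
- tin: closed varnish tin, loose, 96 mm across, 105 mm high, standing on the bench to the left of the frames; origin: centre of its underside
- brush: flat varnish brush, loose, 230 mm long, lying on the bench beyond the frames; origin at its middle on the bench
- sander: yellow cordless orbital sander, loose, standing on its 125 mm pad to the right of the frames, 120 mm high; origin: centre of its pad's underside
- clamp: black spring clamp, loose, 145 mm long, lying on the bench beyond the frames; origin at its pivot
- block: cork sanding block, loose, 115 x 66 x 30 mm, on the bench to the left of the frames; origin: centre of its underside

How it is judged:
By the outcome, as a careful person would: the job done as asked, in the order asked, and still so for the second after the job is handed in, with the robot touching nothing.
It also fails if it takes over 34 s, if anything falls off the work surface, if the arm or the gripper's body presses on something with over 40 N, if the wrist force passes 120 N, or if a joint passes its speed limit or range.

## Working session

There is one attempt and no reset: what is moved stays moved. The work goes in short steps, Python scripts to look and compute and a tool call to move; the robot and the scene stay as the last step left them, time stands still between calls to the robot, and variables do not carry over. Pictures are saved under pics/ and viewed, about 8 in all and at most 12, crops included, and the job is handed in when it is done.

Besides the shell and the picture viewer there is one more tool, called after ">>>" as name(argument=value, ...), one argument or row to a line, values as JSON. move_arm: Moves the arm, as the interface text tells. Its arguments: {"type":"object","properties":{"rows":{"type":"array"},"squeeze":{"type":"number"}},"required":["rows"]}

```bash
mkdir -p pics
cat > h.py <<'E'
import numpy as np, cv2
from workcell import bot
def cam(n):
    p=bot.camera_params(n); K=np.array(p["K"],float); R=cv2.Rodrigues(np.array(p["rvec"],float))[0]; t=np.array(p["tvec"],float).ravel()
    return K,R,t
def grab(n,f):
    c=cam(n); im=bot.grab_frame(n); cv2.imwrite("pics/"+f,im[:,:,::-1]); return im,c
def ray(c,uv,z):
    K,R,t=c; uv=np.atleast_2d(np.array(uv,float)); o=-R.T@t
    d=(R.T@np.linalg.inv(K)@np.c_[uv,np.ones(len(uv))].T).T
    return o+d*((z-o[2])/d[:,2])[:,None]
def proj(c,P):
    K,R,t=c; q=(K@(R@np.atleast_2d(P).T+t[:,None])).T; return q[:,:2]/q[:,2:]
E
python3 - <<'E'
from h import *
s=bot.get_state();print({k:np.round(v,4).tolist() for k,v in s.items()})
for n in("top","side","wrist"):
    im,c=grab(n,n+"1.png");print(n,-c[1].T@c[2], c[0][0,0])
    np.savez(n+"1.npz",K=c[0],R=c[1],t=c[2])
E
```

```text
{'time': 0.0, 'q': [-1.319, 0.4684, -0.0116, 1.6037, 0.006, 1.0714, -0.0563], 'qvel': [-0.0007, -0.0018, 0.0004, 0.0007, 0.0004, 0.0017, 0.0001], 'tau': [-0.0007, -53.239, 0.021, -25.1295, 0.0113, 0.0079, 0.0], 'ee_pos': [0.1887, 0.6214, 0.2493], 'ee_rot': [-0.0001, 0.1469, 0.9891, -0.0009], 'contact_force': [0.7019, -0.2964, 1.0025], 'wrist_torque': [-0.0448, 0.0247, -0.0494], 'opening': 0.0854}
top [ 0.44644883 -0.01911633  1.34400168] 372.6385086667882
side [0.35649372 1.31272294 1.04891609] 510.01367178568273
wrist [0.10988929 0.64414091 0.37316441] 295.31021865107465
```

View pics/top1.png

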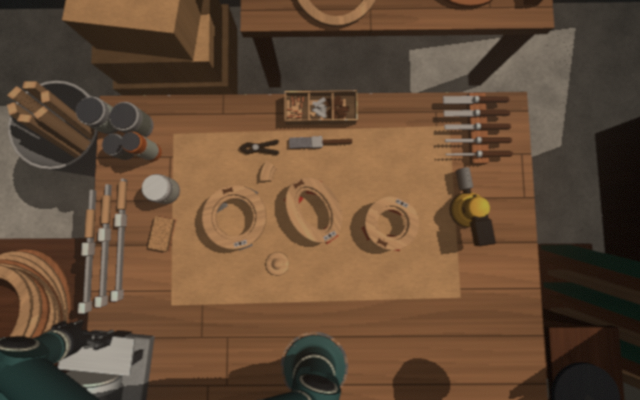

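View pics/side1.png

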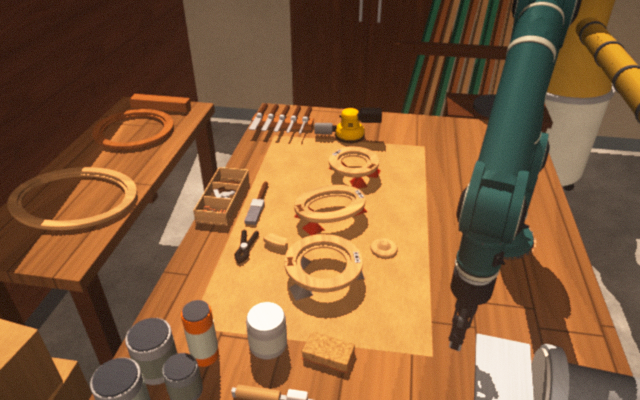

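Top view: the oval is at about (313,211), the big round frame at (234,218), the small one at (391,222) and the rosette at (277,264). The side view shows the oval at about (331,205). I'll zoom in to tell the key from the hanger.

Run:
```python
from h import *
a=cv2.imread("pics/top1.png")[165:260,265:360];b=cv2.imread("pics/side1.png")[170:250,280:380]
a=cv2.resize(a,(399,399),interpolation=3);b=cv2.resize(b,(399,399*80//100),interpolation=3)
b=cv2.copyMakeBorder(b,0,399-b.shape[0],0,0,0)
cv2.imwrite("pics/z1.png",np.hstack([a,b]))
c=[np.load("top1.npz")[k] for k in("K","R","t")]
print(ray(c,[[313,211],[297,184],[327,238]],.064))
```

```text
[[ 0.53466772 -0.00132797  0.064     ]
 [ 0.62887691  0.05359474  0.064     ]
 [ 0.44193675 -0.04858685  0.064     ]]
```

View pics/z1.png

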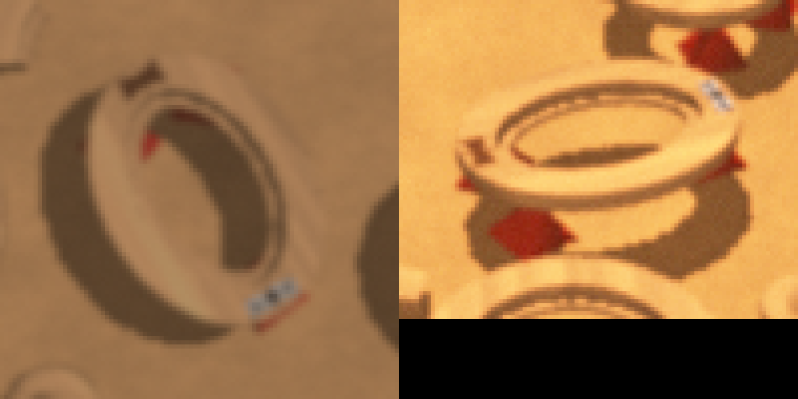

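The key is the dark bow-tie at the far-left end, top pixel (299,184), which gives about (0.63, 0.05). The hanger is at (330,236). I'll go above the key with the fingers shut and the jaw axis turned along the bar.

>>> move_arm(
  rows=[
    [[0.03,-0.038,0,0,0,-8.5,1],[0.03,-0.038,0,0,0,-8.5,1],[0.03,-0.038,0,0,0,-8.5,1],[0.03,-0.038,0,0,0,-8.5,1],[0.03,-0.038,0,0,0,-8.5,1]],
  ],
  squeeze=20,
)

```text
time: 0.65
ee_pos: [0.3397, 0.4302, 0.2502]
ee_rot: [-0.0, 0.498, 0.867, -0.0]
contact_force: [0.6, 0.4, -0.2]
opening: 0.0123
```

>>> move_arm(
  rows=[
    [[0.03,-0.038,0,0,0,-8.5,1],[0.03,-0.038,0,0,0,-8.5,1],[0.03,-0.038,0,0,0,-8.5,1],[0.03,-0.038,0,0,0,-8.5,1],[0.03,-0.038,0,0,0,-8.5,1]],
  ],
)

```text
time: 1.15
ee_pos: [0.4897, 0.2403, 0.2504]
ee_rot: [-0.0, 0.778, 0.628, 0.0]
contact_force: [1.2, 1.9, -0.4]
opening: -0.0
```

>>> move_arm(
  rows=[
    [[0.03,-0.038,0,0,0,-8.5,1],[0.03,-0.038,0,0,0,-8.5,1],[0.03,-0.038,0,0,0,-8.5,1],[0.03,-0.038,0,0,0,-8.5,1],[0.02,-0.038,0,0,0,-8.5,1]],
  ],
)

```text
time: 1.65
ee_pos: [0.6303, 0.0504, 0.2501]
ee_rot: [0.0, 0.953, 0.303, 0.0]
contact_force: [0.7, 1.0, 0.8]
opening: 0.0003
```

>>> move_arm(
  rows=[
    [[0,0,0,0,0,0,1],[0,0,0,0,0,0,1]],
  ],
)

```text
time: 1.85
ee_pos: [0.6288, 0.0507, 0.2497]
ee_rot: [0.0, 0.952, 0.305, -0.001]
contact_force: [-1.1, 1.3, 0.1]
opening: 0.0001
```

Run:
```python
from h import *
s=bot.get_state();print({k:np.round(v,4).tolist() for k,v in s.items()},bot.tcp_to_tips)
im,c=grab("wrist","w2.png");np.savez("w2.npz",K=c[0],R=c[1],t=c[2])
print(-c[1].T@c[2],proj(c,[.63,.05,.064]))
```

```text
{'time': 1.85, 'q': [-0.6048, 0.4875, 0.6482, 1.6861, -0.3258, 1.0796, -0.8078], 'qvel': [-0.0364, -0.0134, -0.0405, 0.0128, -0.0054, 0.0041, 0.0001], 'tau': [2.0739, -47.6209, 9.8003, -24.138, 0.178, -0.069, -0.0273], 'ee_pos': [0.6288, 0.0507, 0.2497], 'ee_rot': [0.0002, 0.9524, 0.3049, -0.0006], 'contact_force': [-1.087, 1.3238, 0.0902], 'wrist_torque': [0.0857, 0.0049, 0.0219], 'opening': 0.0001} 0.019
[0.6978867  0.09745156 0.37337344] [[319.88316464 173.00968288]]
```

View pics/w2.png

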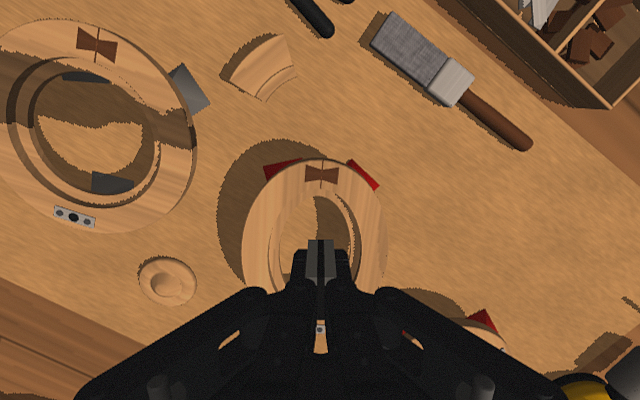

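The wrist view shows the oval key at about (321,174) with its seam vertical, almost square to the image. The closed fingertips are at (320,241). I'll measure the key by its colour.

```bash
cat > key.py <<'E'
from h import *
def key(f,npz,win):
    c=[np.load(npz)[k] for k in("K","R","t")]
    im=cv2.imread(f);x0,y0,x1,y1=win
    g=im[y0:y1,x0:x1].astype(int)
    hsv=cv2.cvtColor(im,cv2.COLOR_BGR2HSV)[y0:y1,x0:x1]
    m=((hsv[...,2]<135)&(hsv[...,2]>50)&(hsv[...,0]<14)&(hsv[...,1]<190)).astype(np.uint8)
    n,l,st,ce=cv2.connectedComponentsWithStats(m)
    i=1+np.argmax(st[1:,4]);print(st[i]+[x0,y0,0,0,0],ce[i]+[x0,y0])
    v,u=np.nonzero(l==i)
    P=ray(c,np.c_[u+x0,v+y0],.064)[:,:2]
    r=cv2.minAreaRect((P*1e3).astype(np.float32));print("rect mm",r,"centroid",P.mean(0))
    B=cv2.boxPoints(r)/1e3;return c,P.mean(0),r
E
python3 - <<'E'
from key import *
im=cv2.imread("pics/w2.png");print(cv2.cvtColor(im,cv2.COLOR_BGR2HSV)[174,300:344:3].tolist())
key("pics/w2.png","w2.npz",(298,160,346,190))
E
```

```text
[[14, 138, 177], [15, 140, 175], [10, 160, 83], [10, 163, 89], [10, 158, 89], [11, 160, 89], [10, 154, 93], [11, 161, 90], [11, 151, 93], [11, 161, 92], [12, 160, 94], [11, 162, 93], [10, 168, 88], [14, 137, 183], [15, 136, 182]]
[305 160  34  28 479] [321.37787056 174.12526096]
rect mm ((630.3826904296875, 48.11748504638672), (30.252979278564453, 35.73418426513672), 34.505821228027344) centroid [0.62990541 0.04793566]
```

>>> move_arm(
  rows=[
    [[0.001,-0.003,-0.03,0,0,-1,1],[0,0,-0.04,0,0,0,1],[0,0,-0.04,0,0,0,1],[0,0,-0.03,0,0,0,1],[0,0,-0.01,0,0,0,1]],
  ],
)

```text
time: 2.4
ee_pos: [0.6271, 0.0513, 0.0969]
ee_rot: [-0.001, 0.954, 0.299, -0.003]
contact_force: [0.6, -0.1, -0.1]
opening: -0.0001
```

>>> move_arm(
  rows=[
    [[0,0,0,0,0,0,1],[0,0,0,0,0,0,1],[0,0,0,0,0,0,1]],
  ],
)

```text
time: 2.7
ee_pos: [0.6312, 0.0493, 0.1023]
ee_rot: [0.0, 0.955, 0.298, 0.002]
contact_force: [-0.1, 0.9, -0.2]
opening: -0.0001
```

Run:
```python
from h import *
F=[]
s=bot.get_state();print({k:np.round(s[k],4).tolist() for k in("time","ee_pos","ee_rot","contact_force")})
im,c=grab("wrist","w3.png");np.savez("w3.npz",K=c[0],R=c[1],t=c[2])
p=np.array(s["ee_pos"]);print(proj(c,[p-[0,0,.019],[p[0],p[1],.064],[.63,.048,.064]]))
im2,c=grab("side","s3.png");u,v=300,208
a=cv2.resize(im[100:340,200:440],(400,400),interpolation=3);b=cv2.resize(im2[160:260,250:350],(400,400),interpolation=3)
cv2.imwrite("pics/z3.png",np.hstack([a,b])[:,:,::-1])
```

```text
{'time': 2.7, 'ee_pos': [0.6312, 0.0493, 0.1023], 'ee_rot': [0.0001, 0.9547, 0.2977, 0.0017], 'contact_force': [-0.0656, 0.924, -0.172]}
[[316.89985992 252.92939929]
 [317.23389734 236.74764277]
 [317.97386004 239.27602845]]
```

View pics/z3.png

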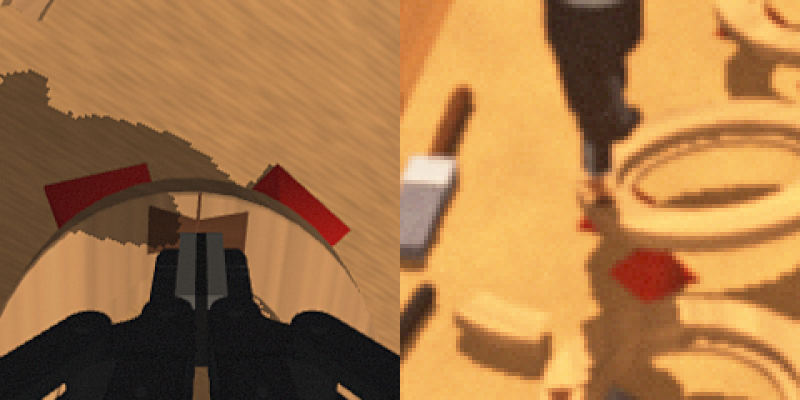

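In the crop, the key is centred at about wrist pixel (319,238). The closed tips are just above it, about 1–2 mm to one side, and the side view agrees. The arm oscillates a few mm after fast moves, so I'll descend slowly.

>>> move_arm(
  rows=[
    [[-0.001,0,-0.002,0,0,0,1],[0,0,-0.002,0,0,0,1],[0,0,-0.002,0,0,0,1],[0,0,-0.002,0,0,0,1],[0,0,-0.002,0,0,0,1]],
  ],
)

```text
time: 3.3
ee_pos: [0.6288, 0.0489, 0.09]
ee_rot: [0.0, 0.955, 0.297, -0.0]
contact_force: [0.9, -0.3, 0.0]
opening: 0.0004
```

>>> move_arm(
  rows=[
    [[0,0,0,0,0,0,1],[0,0,0,0,0,0,1],[0,0,0,0,0,0,1],[0,0,0,0,0,0,1]],
  ],
)

```text
time: 3.7
ee_pos: [0.629, 0.049, 0.0904]
ee_rot: [0.0, 0.955, 0.297, 0.0]
contact_force: [-0.2, 0.2, 0.3]
opening: 0.0003
```

Run:
```python
from h import *
s=bot.get_state();print({k:np.round(s[k],4).tolist() for k in("time","ee_pos","ee_rot","contact_force")})
im,c=grab("wrist","w4.png");np.savez("w4.npz",K=c[0],R=c[1],t=c[2])
p=np.array(s["ee_pos"]);print(proj(c,[p-[0,0,.019],[p[0],p[1],.064],[.63,.048,.064]]))
cv2.imwrite("pics/z4.png",cv2.resize(im[190:340,240:400],(640,600),interpolation=3)[:,:,::-1])
```

```text
{'time': 3.7, 'ee_pos': [0.629, 0.049, 0.0904], 'ee_rot': [0.0, 0.9548, 0.2974, 0.0001], 'contact_force': [-0.1894, 0.2363, 0.3196]}
[[316.87995141 252.8228304 ]
 [317.03112594 246.21336255]
 [319.44196487 245.7356531 ]]
```

View pics/z4.png

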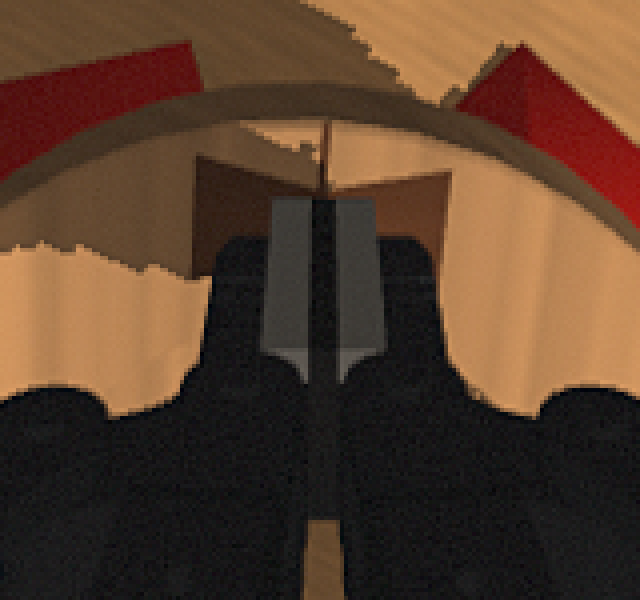

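The tips are laterally centred on the key: z4 columns 324 against 321. Radially their outer edge is about 6 mm outward of the key's middle. I'll nudge 2 mm outward and creep down.

>>> move_arm(
  rows=[
    [[0.0015,0.001,-0.001,0,0,0,1],[0,0,-0.001,0,0,0,1],[0,0,-0.001,0,0,0,1],[0,0,-0.001,0,0,0,1],[0,0,-0.001,0,0,0,1]],
  ],
)

```text
time: 4.25
ee_pos: [0.6304, 0.0499, 0.0852]
ee_rot: [0.0, 0.955, 0.297, -0.0]
contact_force: [-0.9, -0.1, -0.2]
opening: -0.0004
```

>>> move_arm(
  rows=[
    [[0,0,-0.0005,0,0,0,1],[0,0,0,0,0,0,1]],
  ],
)

```text
time: 4.45
ee_pos: [0.6303, 0.0499, 0.0846]
ee_rot: [0.0, 0.955, 0.297, -0.0]
contact_force: [-0.5, 0.1, 0.2]
opening: -0.0001
```

>>> move_arm(
  rows=[
    [[0,0,-0.0005,0,0,0,1],[0,0,0,0,0,0,1]],
  ],
)

```text
time: 4.65
ee_pos: [0.6304, 0.05, 0.0843]
ee_rot: [-0.0, 0.955, 0.297, -0.0]
contact_force: [0.1, 0.0, 0.1]
opening: 0.0001
```

>>> move_arm(
  rows=[
    [[0,0,-0.0005,0,0,0,1],[0,0,0,0,0,0,1]],
  ],
)

```text
time: 4.85
ee_pos: [0.6304, 0.05, 0.0838]
ee_rot: [-0.0, 0.955, 0.297, -0.0]
contact_force: [-0.5, 0.0, -0.1]
opening: -0.0002
```

>>> move_arm(
  rows=[
    [[0,0,-0.0005,0,0,0,1],[0,0,0,0,0,0,1]],
  ],
)

```text
time: 5.05
ee_pos: [0.6303, 0.05, 0.0832]
ee_rot: [0.0, 0.955, 0.297, -0.0]
contact_force: [0.1, 0.6, -0.6]
opening: -0.0003
```

>>> move_arm(
  rows=[
    [[0,0,-0.0004,0,0,0,1],[0,0,0,0,0,0,1]],
  ],
)

```text
time: 5.25
ee_pos: [0.6304, 0.05, 0.0831]
ee_rot: [-0.0, 0.955, 0.297, 0.0]
contact_force: [-1.6, 0.0, 1.8]
opening: 0.0001
```

>>> move_arm(
  rows=[
    [[0,0,-0.0002,0,0,0,1],[0,0,0,0,0,0,1]],
  ],
)

```text
time: 5.45
ee_pos: [0.6304, 0.0499, 0.0831]
ee_rot: [-0.0, 0.955, 0.297, 0.0]
contact_force: [-2.1, -0.6, 3.8]
opening: 0.0
```

That's contact at about 3 N, well under 9 N. I'll hold it for a second.

>>> move_arm(
  rows=[
    [[0,0,0,0,0,0,1],[0,0,0,0,0,0,1],[0,0,0,0,0,0,1],[0,0,0,0,0,0,1],[0,0,0,0,0,0,1]],
  ],
)

```text
time: 5.95
ee_pos: [0.6304, 0.0499, 0.0831]
ee_rot: [-0.0, 0.955, 0.297, 0.0]
contact_force: [-2.4, 0.4, 5.4]
opening: -0.0003
```

>>> move_arm(
  rows=[
    [[0,0,0,0,0,0,1],[0,0,0,0,0,0,1],[0,0,0,0,0,0,1],[0,0,0,0,0,0,1]],
  ],
)

```text
time: 6.35
ee_pos: [0.6304, 0.0499, 0.0831]
ee_rot: [-0.0, 0.955, 0.297, 0.0]
contact_force: [-2.5, 0.8, 6.1]
opening: -0.0002
```

The force is creeping up and has reached 6 N. Contact has lasted about 1.1–1.2 s, so I'm coming away.

>>> move_arm(
  rows=[
    [[0,0,-0.0,0,0,0,1],[0,0,0.002,0,0,0,1],[0,0,0.005,0,0,0,1],[0,0,0.01,0,0,0,1],[0,0,0.02,0,0,0,1]],
  ],
)

```text
time: 6.85
ee_pos: [0.6295, 0.0499, 0.1193]
ee_rot: [-0.0, 0.955, 0.297, -0.001]
contact_force: [0.5, 0.5, -0.1]
opening: -0.0001
```

>>> move_arm(
  rows=[
    [[0,0,0.03,0,0,0,1],[0,0,0.04,0,0,0,1],[0,0,0.03,0,0,0,1],[0,0,0.02,0,0,0,1],[0,0,0.01,0,0,0,1]],
  ],
)

```text
time: 7.35
ee_pos: [0.6313, 0.0498, 0.2527]
ee_rot: [0.0, 0.955, 0.297, 0.002]
contact_force: [0.3, 0.5, -0.1]
opening: -0.0001
```

>>> move_arm(
  rows=[
    [[0,0,0,0,0,0,1],[0,0,0,0,0,0,1],[0,0,0,0,0,0,1],[0,0,0,0,0,0,1]],
  ],
)

```text
time: 7.75
ee_pos: [0.6298, 0.0499, 0.2484]
ee_rot: [0.0, 0.955, 0.297, -0.001]
contact_force: [-0.0, -0.2, 0.9]
opening: 0.0002
```

Run:
```python
from key import *
s=bot.get_state();print({k:np.round(s[k],4).tolist() for k in("time","ee_pos","contact_force")})
im,c=grab("wrist","w5.png");np.savez("w5.npz",K=c[0],R=c[1],t=c[2])
u,v=proj(c,[.63,.048,.064])[0].astype(int);print(u,v)
key("pics/w5.png","w5.npz",(u-23,v-14,u+25,v+16))
im2,_=grab("side","s5.png");b=cv2.imread("pics/side1.png")[:,:,::-1]
d=cv2.absdiff(im2,b).max(2)
for n,(x0,y0,x1,y1) in dict(oval_l=(290,185,315,240),oval_r=(315,185,372,240),small=(325,145,382,178),big=(280,235,366,295)).items(): print(n,(d[y0:y1,x0:x1]>40).mean())
cv2.imwrite("pics/z5.png",np.vstack([cv2.resize(im[120:280,160:480],(640,320)),cv2.resize(im2[140:300,220:400],(288,256))[:,:,:] if 0 else cv2.resize(im2[130:310,220:540],(640,280))])[:,:,::-1][:600])
```

```text
{'time': 7.75, 'ee_pos': [0.6298, 0.0499, 0.2484], 'contact_force': [-0.0262, -0.2193, 0.9027]}
320 174
[304 160  34  29 476] [320.19537815 174.75      ]
rect mm ((630.3683471679688, 48.09156799316406), (31.267045974731445, 35.62242126464844), 33.5362434387207) centroid [0.62968059 0.04802538]
oval_l 0.024727272727272726
oval_r 0.0
small 0.0
big 0.11744186046511627
```

View pics/z5.png

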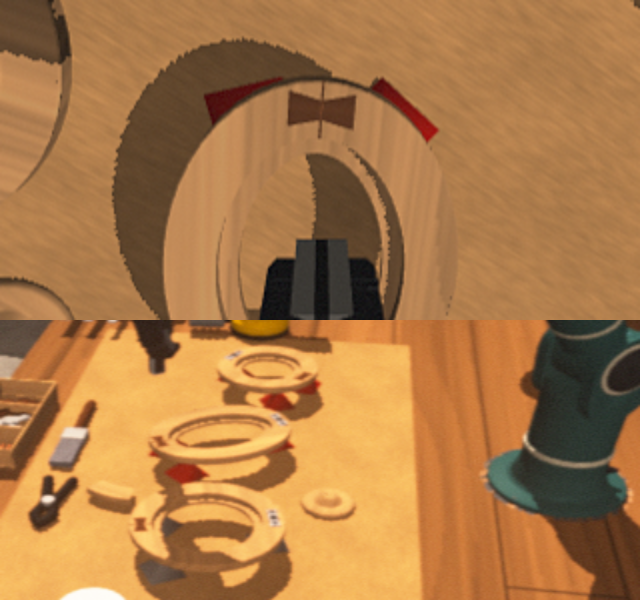

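The key is where it was: (630.4, 48.1) mm both before and after. The frame sits level on its pyramids, the other frames look unchanged, and the image difference over the big round frame looks like the arm's shadow. Handing in.

```bash
python3 -c "
from workcell import bot
print(bot.hand_in())"
```

```text
the job is handed in; nothing more can be done
None
```

I rested the closed fingertips on the oval's butterfly key for about 1.2 s, then lifted straight up to 0.25 m and handed in at about 8 s.

- **Force:** it read 1.8 N at first contact and crept up during the hold to 6.1 N, higher than I aimed for but under the 9 N tipping limit. There was also about 2.5 N sideways.
- **Position:** the key measured (630.4, 48.1) mm both before and after, so the frame did not shift by more than about 0.1 mm. In the last pictures it sits level.
- **Other things:** the small round frame's image did not change. About 12% of the pixels over the big round frame did change; I put that down to the arm's shadow, because the frame looks unmoved. The hand only travelled well above the other items.
- **Less certain:** I judged the fingertip's exact contact patch from its outer edge in the picture, so its inward extent on the key is not measured. I nudged 2 mm outward to allow for that.

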